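Fit a new cartridge in the kitchen water-filter unit with its valve shut

ROBOT

A 6-joint arm with a two-finger parallel gripper is mounted at the origin on the work surface. World frame = base frame: x ahead of the robot, y to its left, z up, the work surface at z = 0. Lengths are in mm, angles in degrees, forces in N, time in s.
With the tool pointing down it reaches from about 350 to 850 mm from the base axis. Payload 8.1 kg.
Tool frame: the origin (TCP) lies where the fingers leave the gripper's body, on its centre line; the fingertips stand 73 mm ahead of it and the grasp point (between the pads) lies 54 mm ahead of it; z points along the fingers, y is the line along which they close (so a half turn about z gives the same grasp; the last joint's range is limited). The gripper opens to 85 mm and grips with 20 to 120 N. Pads are 22 mm wide; open, the fingers measure 114 mm over their backs; the gripper's body (76 mm by 85 mm) begins 54 mm behind the grasp point. The pads swing forward as they close: fully open they stand 13 mm farther back than shut.
Start: joints at [-4.893, 7.471, 85.268, -0, 87.261, -4.893], TCP at [600.005, 0.022, 303.892] pointing down, gripper open.
Joint ranges: [-169.43, 169.43], [-51.17, 129.36], [1.28, 143.12], [-76.62, 256.62], [0, 156.53], [-152.29, 152.29]. Speed limits (degrees/s): [136.94, 136.94, 159.86, 180, 180, 180].

INTERFACE

Orientations are given as [roll, pitch, yaw] about the fixed x, y, z axes, in that order (R = Rz(yaw) Ry(pitch) Rx(roll)).
In Python, from bench import sense, optics, r gives the robot as it stands.
- The arm moves only by the tool servo_tool, never from a script. Its argument "plan" is a list that holds one entry, the list of rows, each a list of 5 numbers: the shift along the world's x, y, z in m, then the turn about the world's z in degrees, then the finger opening in m, from 0 to 0.0854. A call has 1 to 10 rows; each row shifts and turns the commanded pose from where the row before left it; what a row does not reach is not made up. A row lasts 1/10 s, in which the tool goes at most 50 mm and 8.59 degrees, less where a joint would pass 70% of its speed; a pose out of reach is approached as far as the arm can. A call is refused whole if a number of a shift passes 0.05 or a number of a turn 8.59, either way. A call with a gripper value outside its range is refused whole. The fingers move at their own pace and stop on an object; "force" is the grip in N (left out, the last holds). Time passes only in rows, so rows that do not move let the fingers close. It gives the time, the measured TCP pose, the force, the opening and the grip force at its end, in the units of the state.
- sense(): the state, without advancing time (a new reading comes with each control period).
- optics.snapshot(name): name is "scene" or "side" or "wrist"; returns a dict with "frame" (420x560x3 uint8, blue, green, red), "fx", "fy", "cx", "cy" (pixels), "cam_to_world" (4x4, takes a point from camera to world coordinates). Camera axes: x right, y down, z forward; pixel columns grow to the right and rows downward; lengths in mm; the calibration is good to about 2 mm. A picture is of the moment at which its call begins. There is no depth.
- r.hand_in(): hands the job in; it is judged then, once.
The state is a dict: "time": time; "joint_pos": joint angles; "qd": joint speeds; "joint_efforts": joint torques, N m; "tool_pos": TCP position; "tcp_rot": TCP orientation; "ft_force": force on the tool from outside, world axes, zero at the start; "wrist_torque": the same for the moment, N m; "finger_gap": finger opening in mm; "grip_force": force on a finger pad.
Only numpy, scipy, OpenCV 4.12 (cv2) and the standard library are available. Lean on these libraries where they do the work, as an engineer would, in place of code of your own. Each camera call takes 0.05 s, during which the arm holds its last target. There are 200 camera calls.

TASK

Turn the red lever of the water-filter unit to off (grey mark). With it off, put the new blue-capped cartridge, foot down, into the empty blue-collared well until it is fully home and let go of it; then turn the lever all the way back to on (green mark). Leave the white cartridge in its well and do not push the other things on the worktop about.

Things in the scene. Friction and masses are not known exactly. Their poses are not given: they have to be found in the camera images.
- valve (a joint): angle of the red lever about its upright shaft, rad: 0 = off (lever points at the grey mark), 1.309 = on (points at the green mark); grows clockwise seen from above, with stops at both ends. An over-centre detent pulls it to the nearer end from the middle; it takes up to about 0.35 N m. It starts at on
- valve_axis (a point): point on the lever's shaft, fixed to the unit, at mid-height of the lever's bar (107 mm above the worktop). Axes are the unit's: the unit is a base 160 mm (x) by 400 mm (y) and 30 mm high with a white valve block (160 by 180 mm, top 70 mm above the worktop) at its +y end and the two wells at its -y end; a manifold 65 mm high runs along its +x edge
- valve_grip (a point): point on the middle line of the red lever's bar, 62 mm out from the shaft. The bar is 20 mm wide, 24 mm high (95 to 119 mm above the worktop, 25 mm clear above the valve block), and reaches 85 mm from the shaft; hub 44 mm diameter, top 120 mm above the worktop. Axes turn with the lever: -x points outward along the bar, z up
- well_blue: grey upright cup with a blue collar, the empty well; fixed on the unit. 80 mm diameter (collar 86 mm), bore 58 mm diameter, 85 mm deep. Origin: centre of its underside, 30 mm above the worktop; its rim is 95 mm and its inner floor 10 mm above the origin. z up
- well_white: the same well with a white collar, holding the white cartridge; stands 100 mm from the blue one along the unit, on either side. Same origin and axes
- well_blue_seat (a point): centre of the inner floor of the blue-collared well, 40 mm above the worktop
- new_cartridge: the new filter cartridge: off-white cylinder, 52 mm diameter, 150 mm tall, blue top 46 mm and blue band, chamfered foot; about 0.3 kg; stands upright on the worktop. Origin: centre of its foot, z up along it. Fully home, its foot is on the well's inner floor and 65 mm stand above the rim
- white_cartridge: the same cartridge with a white top, already home in the white-collared well. Origin: centre of its foot, z up along it
- mug: white mug, 80 mm diameter, 95 mm tall, on the worktop beyond and to the right of the new cartridge. Origin: centre of its underside. A bystander
- cleaner: green bottle with orange cap, 68 mm diameter, 190 mm tall, on the worktop to the right of the new cartridge. Origin: centre of its underside. A bystander
- tape: yellow roll of tape lying flat, 104 mm diameter, 36 mm high, beyond the unit. Origin: centre of its underside. A bystander
- driver: screwdriver with a red handle, 200 mm long, 26 mm thick, lying beyond the unit's valve block. Origin: its middle, underside; x along it. A bystander
- spanner: steel spanner, 180 mm long, 8 mm thick, lying to the left of the unit. Origin: its middle, underside; x along it. A bystander
There are look-alikes about, which are no part of the job. What is shaped like the white_cartridge but pink is not meant.

How it is judged:
By the outcome, as a careful person would: the job done as asked, in the order asked, and still so for the second after the job is handed in, with the robot touching nothing.
It also fails if it takes over 67 s, if anything falls off the work surface, if the arm or the gripper's body presses on something with over 40 N, if the wrist force passes 120 N, or if a joint passes its speed limit or range.

## Working session

There is one attempt and no reset: what is moved stays moved. The work goes in short steps, Python scripts to look and compute and a tool call to move; the robot and the scene stay as the last step left them, time stands still between calls to the robot, and variables do not carry over. Pictures are saved under pics/ and viewed, at most 10 in all, crops included, and the job is handed in when it is done.

Besides the shell and the picture viewer there is one more tool, called after ">>>" as name(argument=value, ...) on one line, values as JSON. servo_tool: Moves the arm, as the interface text tells. Its arguments: {"type":"object","properties":{"plan":{"type":"array"},"force":{"type":"number"}},"required":["plan"]}

```bash
mkdir -p pics; cat > h.py <<'E'
import cv2,numpy as np
from bench import sense,optics,r
def snap(n,f):
    s=optics.snapshot(n); cv2.imwrite(f'pics/{f}.png',s['frame']); np.savez(f'pics/{f}.npz',**{k:np.array(v) for k,v in s.items()}); return s
def load(f): return dict(np.load(f'pics/{f}.npz'))
def onz(s,u,v,z):
    T=np.array(s['cam_to_world']); d=T[:3,:3]@[(u-s['cx'])/s['fx'],(v-s['cy'])/s['fy'],1]; o=T[:3,3]
    return (o+d*(z-o[2])/d[2]).round(1)
def proj(s,p):
    T=np.linalg.inv(np.array(s['cam_to_world'])); c=T[:3,:3]@np.array(p)+T[:3,3]
    return np.array([s['fx']*c[0]/c[2]+s['cx'],s['fy']*c[1]/c[2]+s['cy']]).round(1)
E
python3 - <<'E'
from h import *
a=snap('scene','s0');b=snap('side','d0');
for s in(a,b): print(np.array(s['cam_to_world']).round(2).tolist(),s['fx'],s['cx'],s['cy'])
print(sense())
E
```

```text
[[0.15, 0.82, -0.56, 1373.84], [0.99, -0.13, 0.07, -82.05], [-0.01, -0.56, -0.83, 1256.97], [0.0, 0.0, 0.0, 1.0]] 541.2241663615829 276.996279791944 209.2085649007886
[[0.94, -0.2, 0.27, 221.04], [-0.33, -0.52, 0.79, -1047.2], [-0.02, -0.83, -0.55, 836.68], [0.0, 0.0, 0.0, 1.0]] 501.6284904094829 279.1139861580032 212.27969975858116
{'time': 0.1, 'joint_pos': array([-4.89380553e+00,  7.51186208e+00,  8.53248387e+01, -7.83679751e-04,
        8.72576551e+01, -4.89351717e+00]), 'qd': array([-0.03097588, -0.18404662, -0.18417333, -0.03163376,  0.04241526,
        0.022792  ]), 'joint_efforts': array([ 1.52257860e-03, -5.70947063e+01, -5.01941299e+01, -1.80579236e-04,
        8.16394575e-03,  5.26326357e-05]), 'tool_pos': array([5.99634628e+02, 4.18076225e-02, 3.02920680e+02]), 'tcp_rot': array([-1.79905921e+02, -7.26908671e-03,  8.99997438e+01]), 'ft_force': array([-0.01162301, -0.05446136, -0.80303075]), 'wrist_torque': array([ 0.00957511,  0.01986626, -0.01241946]), 'grip_force': 0.0, 'finger_gap': 85.35173517342749}
```

View pics/s0.png

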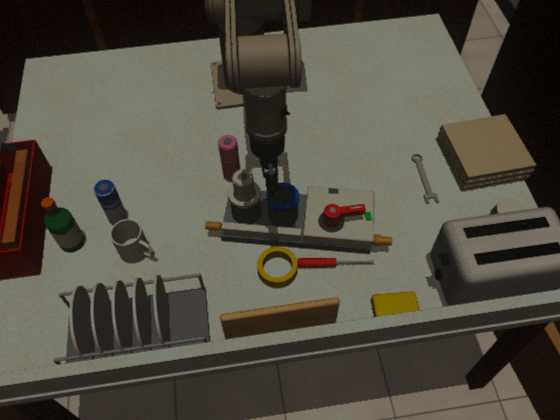

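View pics/d0.png

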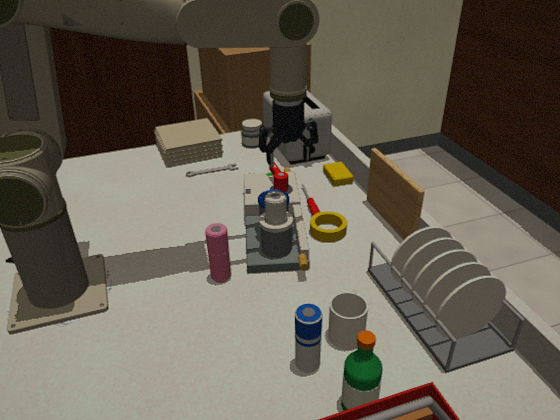

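The scene view (camera faces the robot, image right = +y, down = +x) shows the blue-capped cartridge at (107,193) and the pink look-alike at (229,158). The white cartridge is in its well at (244,195), the empty blue well at (283,200), and the lever hub at (332,215) with the bar pointing to the green mark at (368,215). The side view has the blue-capped cartridge at (308,340) and the pink one at (218,252). I take the blue-capped one, because it has both the blue top and the blue band. I'll confirm that in an enlarged crop.

```bash
python3 - <<'E'
from h import *
a=load('s0');b=load('d0')
A=cv2.resize(a['frame'][165:255,200:400],None,fx=4,fy=4,interpolation=cv2.INTER_CUBIC)
B=cv2.resize(a['frame'][170:230,85:152],None,fx=4,fy=4,interpolation=cv2.INTER_CUBIC)
C=cv2.resize(b['frame'][295:375,280:380],None,fx=3,fy=3,interpolation=cv2.INTER_CUBIC)
o=np.zeros((600,800,3),np.uint8);o[:360]=A;o[360:600,:268]=B;o[360:600,300:600]=C
o=np.clip(o*1.6,0,255).astype(np.uint8)
cv2.imwrite('pics/c0.png',o)
E
```

```text
(no output)
```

View pics/c0.png

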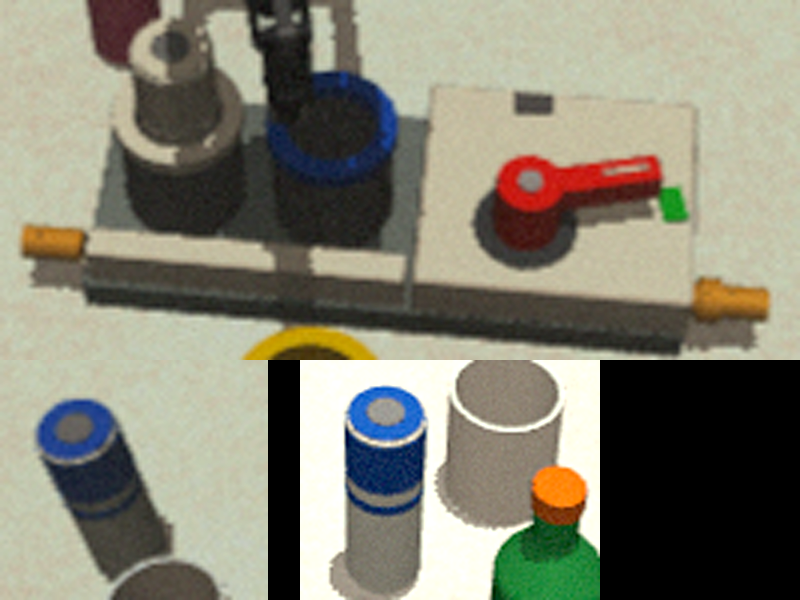

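The crop confirms it: the blue-topped cartridge with the blue band is the one meant. It also shows the blue rim centre at about (283,196), the hub top at (332.5,210), the lever end at (364.5,206), the grey mark at (333,191) and the green mark at (368,216).

```bash
python3 - <<'E'
from h import *
a=load('s0');b=load('d0')
for n,u,v,z in [('hub',332.5,210,120),('end',364.5,206.3,119),('rim',282.8,196.6,125),('rimL',266.8,197,125),('rimR',299.4,197,125),('wtop',242.5,175.8,190),('cart',104.3,188,150),('k1',308.2,186.7,70),('k2',374.2,191.2,70),('k3',372.5,240.5,70),('k4',303.2,235.2,70),('grey',333.2,190.7,70),('green',368.2,216,70),('mug',127,230,95),('cleaner',48,204,190)]:
    print(n,onz(a,u,v,z))
print('side cart',onz(b,308.7,312.3,150),'wtop',onz(b,276,198,190),'hub',onz(b,281,176,120),'pink',onz(b,217,230,150))
E
```

```text
hub [630.8 156.3 120. ]
end [632.  239.2 119. ]
rim [573.  38. 125.]
rimL [567.6  -2.8 125. ]
rimR [581.   79.9 125. ]
wtop [539.9 -58.1 190. ]
cart [ 490.8 -411.   150. ]
k1 [512.4 117.4  70. ]
k2 [555.9 290.8  70. ]
k3 [706.3 247.8  70. ]
k4 [662.8  76.5  70. ]
grey [536.5 181.8  70. ]
green [631.7 255.2  70. ]
mug [ 591.4 -366.2   95. ]
cleaner [ 549.7 -532.9  190. ]
side cart [ 489.5 -414.1  150. ] wtop [544.2 -66.7 190. ] hub [631.6 147.4 120. ] pink [388.4 -90.7 150. ]
```

>>> servo_tool(plan=[[[0.005,0.027,0,0,0.06],[0.005,0.027,0,0,0.06],[0.005,0.027,0,0,0.06],[0.005,0.027,0,0,0.06],[0.004,0.027,0,0,0.06],[0.004,0.027,0,0,0.06],[0.002,0.027,0,0,0.06],[0,0.027,0,0,0.06],[0,0,0,0,0.06]]], force=40)

```text
time: 1.0
tool_pos: [629.2, 219.3, 302.9]
tcp_rot: [-179.9, -0.1, 90.2]
ft_force: [-0.8, -0.8, -1.2]
finger_gap: 59.9
grip_force: 0.0
```

```bash
python3 - <<'E'
from h import *
s=snap('wrist','w0'); print(sense()['tool_pos'],np.array(s['cam_to_world']).round(2).tolist())
for p in [(631,154,120),(630,239,119),(536,182,70),(632,255,70),(573,38,125)]: print(p,proj(s,p))
cv2.imwrite('pics/w0b.png',np.clip(s['frame']*1.6,0,255).astype(np.uint8))
E
```

```text
[629.46695561 217.64029847 303.00402578] [[1.0, 0.0, -0.0, 629.2], [0.0, -0.95, -0.31, 299.7], [-0.0, 0.31, -0.95, 371.65], [0.0, 0.0, 0.0, 1.0]]
(631, 154, 120) [276.7 282.1]
(630, 239, 119) [275.9 176.8]
(536, 182, 70) [170.7 225.6]
(632, 255, 70) [278.2 144.3]
(573, 38, 125) [209.9 401.8]
```

View pics/w0b.png

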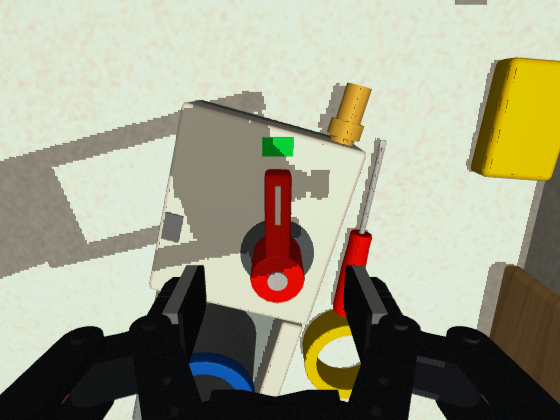

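The wrist view shows the hub at (277,282) and the bar end at (278,174), matching the prediction within 2 mm. Next I descend over the bar at (631,216) and grip.

>>> servo_tool(plan=[[[0.001,-0.001,-0.025,0,0.06],[0,0,-0.025,0,0.06],[0,0,-0.025,0,0.06],[0,0,-0.025,0,0.06],[0,0,-0.02,0,0.06],[0,0,-0.015,0,0.06],[0,0,-0.006,0,0.05],[0,0,0,0,0.01],[0,0,0,0,0.01],[0,0,0,0,0.01]]], force=30)

```text
time: 2.05
tool_pos: [631.3, 215.0, 164.3]
tcp_rot: [180.0, -0.0, 90.0]
ft_force: [-3.2, -1.0, 1.4]
finger_gap: 19.3
grip_force: 32.8
```

>>> servo_tool(plan=[[[0,0,0,0,0.01],[0,0,0,0,0.01]]])

```text
time: 2.25
tool_pos: [631.3, 215.1, 164.2]
tcp_rot: [179.9, -0.0, 90.0]
ft_force: [-5.3, -2.9, 5.6]
finger_gap: 19.4
grip_force: 33.3
```

```bash
python3 - <<'E'
import numpy as np
t=np.radians(90.5+np.arange(0,77,7.5)); p=62*np.c_[np.cos(t),np.sin(t)]
print(np.diff(p,axis=0).round(1).tolist())
E
```

```text
[[-8.1, -0.6], [-7.9, -1.7], [-7.7, -2.7], [-7.2, -3.7], [-6.7, -4.6], [-6.1, -5.4], [-5.3, -6.1], [-4.4, -6.8], [-3.5, -7.3], [-2.5, -7.7]]
```

>>> servo_tool(plan=[[[-0.0081,-0.0006,0,7.5,0.01],[-0.0079,-0.0017,0,7.5,0.01],[-0.0077,-0.0027,0,7.5,0.01],[-0.0072,-0.0037,0,7.5,0.01],[-0.0067,-0.0046,0,7.5,0.01],[-0.0061,-0.0054,0,7.5,0.01],[-0.0053,-0.0061,0,7.5,0.01],[-0.0044,-0.0068,0,7.5,0.01],[-0.0035,-0.0073,0,7.5,0.01],[-0.0025,-0.0077,0,7.5,0.01]]])

```text
time: 3.25
tool_pos: [572.8, 169.8, 164.3]
tcp_rot: [179.8, 0.2, 165.4]
ft_force: [10.2, 32.0, -1.0]
finger_gap: 19.7
grip_force: 33.6
```

>>> servo_tool(plan=[[[-0.0005,-0.002,0,0,0.01],[0,0,0,0,0.01],[0,0,0,0,0.01]]])

```text
time: 3.55
tool_pos: [572.9, 169.8, 164.5]
tcp_rot: [179.6, 0.3, 165.1]
ft_force: [7.6, 17.0, -4.8]
finger_gap: 19.2
grip_force: 32.5
```

>>> servo_tool(plan=[[[0,0,0,0,0.05],[0,0,0,0,0.06],[0,0,0,0,0.06],[0,0,0.02,0,0.06],[0,0,0.03,0,0.06],[0,0,0.03,0,0.06],[0,0,0.04,0,0.06],[0,0,0.04,0,0.06],[0,0,0.03,0,0.06],[0,0,0,0,0.06]]])

```text
time: 4.55
tool_pos: [572.9, 166.4, 359.6]
tcp_rot: [179.8, 0.5, 165.0]
ft_force: [1.1, 0.6, -0.2]
finger_gap: 59.6
grip_force: 0.0
```

```bash
python3 - <<'E'
from h import *
s=snap('wrist','w1');t=sense(); print(t['tool_pos'],t['tcp_rot'],t['joint_pos'])
def red(s):
    f=s['frame'].astype(int); m=((f[...,2]>90)&(f[...,1]<45)&(f[...,0]<45)).astype(np.uint8)
    n,l,st,c=cv2.connectedComponentsWithStats(m); return [(st[i].tolist(),c[i].round(1).tolist()) for i in range(1,n) if st[i][4]>60]
print(red(s)); 
th=np.radians([165.8,160,155])
for a in th: print(proj(s,(631+80*np.cos(a),154+80*np.sin(a),119)))
print(proj(s,(631,154,120)))
cv2.imwrite('pics/w1b.png',np.clip(s['frame']*1.6,0,255).astype(np.uint8))
E
```

```text
[572.27791107 166.30748838 356.45474443] [179.85463365   0.32147949 164.97132772] [ 1.12816693e+01  5.65235369e+00  8.17810015e+01 -1.21910212e-02
  9.22140376e+01 -6.36905747e+01]
[([255, 190, 46, 72, 1783], [278.0, 229.3]), ([216, 265, 78, 23, 1209], [253.1, 276.0])]
[275.5 157.5]
[284.8 157.8]
[292.8 158.9]
[276.7 242.6]
```

View pics/w1b.png

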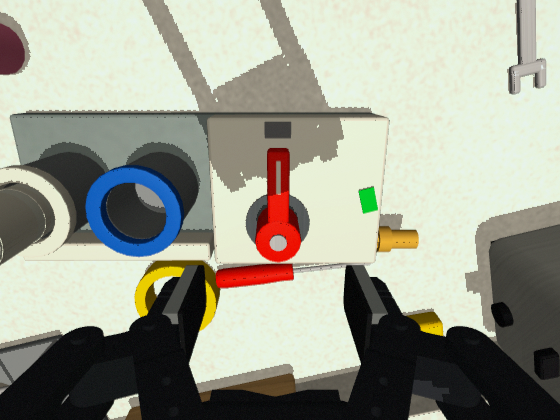

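The lever points straight at the grey mark: hub at (278,242), bar end at (278,150), mark at (278,130). It is off. The blue collar centre is near (134,211). Next I move over to the new cartridge.

>>> servo_tool(plan=[[[-0.004,-0.029,0,-8,0.085],[-0.004,-0.029,0,-8,0.085],[-0.004,-0.029,0,-8,0.085],[-0.004,-0.029,0,-8,0.085],[-0.004,-0.029,0,-8,0.085],[-0.004,-0.029,0,-8,0.085],[-0.004,-0.029,0,-8,0.085],[-0.004,-0.029,0,-8,0.085],[-0.004,-0.029,0,-8,0.085],[-0.004,-0.029,0,-8,0.085]]])

```text
time: 5.6
tool_pos: [530.2, -124.8, 351.0]
tcp_rot: [-179.9, -0.0, 84.6]
ft_force: [0.3, 0.3, -0.5]
finger_gap: 85.0
grip_force: 0.0
```

>>> servo_tool(plan=[[[-0.004,-0.029,0,-8,0.085],[-0.004,-0.029,0,-1,0.085],[-0.004,-0.029,0,0,0.085],[-0.004,-0.029,0,0,0.085],[-0.004,-0.029,0,0,0.085],[-0.004,-0.029,0,0,0.085],[-0.004,-0.029,0,0,0.085],[-0.004,-0.029,0,0,0.085],[-0.004,-0.029,0,0,0.085],[-0.006,-0.027,0,0,0.085]]])

```text
time: 6.6
tool_pos: [488.3, -412.7, 350.7]
tcp_rot: [-179.9, -0.1, 76.0]
ft_force: [0.5, 0.3, -0.2]
finger_gap: 85.2
grip_force: 0.0
```

>>> servo_tool(plan=[[[0,0,0,0,0.085],[0,0,0,0,0.085]]])

```text
time: 6.8
tool_pos: [488.4, -411.8, 350.9]
tcp_rot: [-179.9, -0.1, 75.9]
ft_force: [0.8, 0.4, -0.2]
finger_gap: 84.9
grip_force: 0.0
```

```bash
python3 - <<'E'
from h import *
w=load('w1'); f=w['frame'].astype(int)
m=((f[...,0]>90)&(f[...,2]<60)&(f[...,0]>1.6*f[...,1])).astype(np.uint8)
c,_=cv2.findContours(m,cv2.RETR_EXTERNAL,cv2.CHAIN_APPROX_NONE); c=max(c,key=cv2.contourArea)
print(cv2.boundingRect(c),'collar',onz(w,134,211,125),[onz(w,u,v,125).tolist() for u,v in [(85,211),(183,211),(134,165)]],'hub',onz(w,278,242.5,120))
s=snap('wrist','w2');t=sense();print(t['tool_pos'],t['tcp_rot'])
print(proj(s,(490,-412,150)))
cv2.imwrite('pics/w2b.png',np.clip(s['frame']*1.6,0,255).astype(np.uint8))
E
```

```text
(86, 168, 95, 88) collar [566.  40. 125.] [[554.6, -1.9, 125.0], [577.3, 82.0, 125.0], [527.2, 55.8, 125.0]] hub [631.2 155.2 120. ]
[ 488.80606454 -411.15149693  351.40464177] [-1.79893972e+02 -8.26182549e-02  7.59736458e+01]
[277.  196.2]
```

View pics/w2b.png

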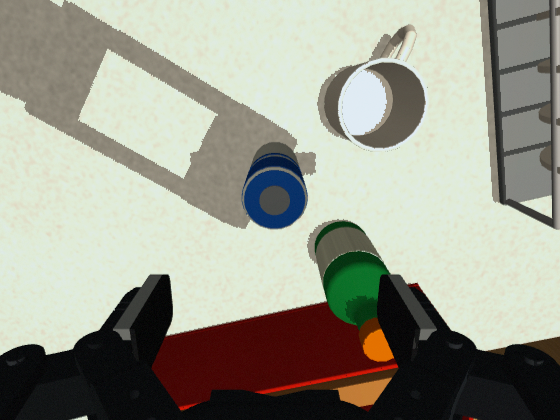

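The wrist view shows the blue-capped top centre at (275,200), with the mug at (380,103) and the cleaner cap at (378,343), both clear of it. Now I refine the cartridge, bottle and bore positions.

```bash
python3 - <<'E'
from h import *
s=load('w2'); print('cart',onz(s,275,200,150),'edges',onz(s,243.5,200,150),onz(s,306.5,200,150),'cap',onz(s,378,343,190))
def fit(n,lo,box,z):
    w=load(n); f=w['frame'].astype(int); m=((f[...,0]>lo)&(f[...,0]>1.5*f[...,2]+10)&(f[...,0]>1.4*f[...,1])).astype(np.uint8)
    k=np.zeros_like(m);x0,y0,x1,y1=box;k[y0:y1,x0:x1]=1;m*=k
    cs,h=cv2.findContours(m,cv2.RETR_CCOMP,cv2.CHAIN_APPROX_NONE)
    for c,hh in zip(cs,h[0]):
        if len(c)>40:
            p=np.array([onz(w,*q,z)[:2] for q in c[:,0].astype(float)],np.float32); e=cv2.minEnclosingCircle(p)
            print(n,'hole' if hh[3]>=0 else 'outer',cv2.boundingRect(c),e,p.min(0),p.max(0),cv2.fitEllipse(p))
fit('w1',50,(80,155,190,265),125); fit('s0',30,(262,178,304,215),125); fit('w2',50,(235,160,315,235),150)
E
```

```text
cart [ 487.7 -414.6  150. ] edges [ 463.8 -408.6  150. ] [ 511.6 -420.6  150. ] cap [ 539.4 -532.9  190. ]
w1 outer (85, 166, 96, 91) ((567.447021484375, 38.51271057128906), 42.81132888793945) [525.1  -3.6] [610.   80.6] ((567.6378173828125, 38.436275482177734), (83.7344970703125, 84.01758575439453), 21.423463821411133)
w1 hole (100, 182, 67, 62) ((568.2241821289062, 38.54030227661133), 29.763614654541016) [538.7   8.8] [597.2  68.3] ((567.8696899414062, 38.53339767456055), (57.803924560546875, 58.494659423828125), 163.61073303222656)
s0 outer (267, 183, 32, 27) ((570.0835571289062, 37.70037841796875), 41.97068786621094) [528.2  -3.6] [611.5  78.5] ((570.3284301757812, 37.90726089477539), (75.3052978515625, 76.23031616210938), 35.19672775268555)
w2 outer (244, 170, 61, 58) ((487.23138427734375, -414.1517333984375), 23.844614028930664) [ 463.4 -437.8] [ 510.6 -390.5] ((487.1711730957031, -414.0999450683594), (46.709327697753906, 46.91781997680664), 98.33316040039062)
w2 hole (258, 185, 33, 31) ((487.1323547363281, -414.55389404296875), 12.887720108032227) [ 474.5 -427.3] [ 499.7 -401.7] ((487.0790100097656, -414.5087890625), (24.71250343322754, 24.970369338989258), 174.37396240234375)
```

The bore fits as a 58 mm circle at (567.9, 38.5), and the cartridge is at (487.2, -414.4). I descend and grasp at 120 mm up.

>>> servo_tool(plan=[[[-0.0015,-0.003,-0.025,0,0.085],[0,0,-0.025,0,0.085],[0,0,-0.025,0,0.085],[0,0,-0.025,0,0.085],[0,0,-0.025,0,0.085],[0,0,-0.02,0,0.085],[0,0,-0.017,0,0.085],[0,0,-0.012,0,0.085],[0,0,-0.003,0,0.085],[0,0,0,0,0.085]]])

```text
time: 7.85
tool_pos: [487.7, -414.4, 175.9]
tcp_rot: [-180.0, -0.0, 76.0]
ft_force: [-0.8, 0.2, 0.3]
finger_gap: 84.8
grip_force: 0.0
```

>>> servo_tool(plan=[[[0,0,0,0,0.04],[0,0,0,0,0.04],[0,0,0,0,0.04],[0,0,0,0,0.04],[0,0,0,0,0.04]]], force=40)

```text
time: 8.35
tool_pos: [487.9, -415.2, 177.4]
tcp_rot: [179.9, 0.1, 76.0]
ft_force: [-1.9, 1.2, 5.7]
finger_gap: 51.2
grip_force: 41.8
```

>>> servo_tool(plan=[[[0,0,0.015,0,0.04],[0,0,0.025,0,0.04],[0,0,0.03,0,0.04],[0,0,0.03,0,0.04],[0,0,0.03,0,0.04],[0,0,0.03,0,0.04],[0,0,0.03,0,0.04],[0,0,0.025,0,0.04],[0,0,0.01,0,0.04],[0,0,0,0,0.04]]], force=60)

```text
time: 9.35
tool_pos: [487.9, -414.8, 403.0]
tcp_rot: [179.8, 0.1, 76.0]
ft_force: [-0.1, 1.0, -3.4]
finger_gap: 50.5
grip_force: 63.3
```

>>> servo_tool(plan=[[[0.002,0.014,0,0,0.04],[0.005,0.025,0,0,0.04],[0.005,0.03,0,0,0.04],[0.005,0.03,0,0,0.04],[0.005,0.03,0,0,0.04],[0.005,0.03,0,0,0.04],[0.005,0.03,0,0,0.04],[0.006,0.03,0,0,0.04],[0.006,0.03,0,0,0.04],[0.006,0.03,0,0,0.04]]])

```text
time: 10.35
tool_pos: [536.9, -133.3, 398.4]
tcp_rot: [-179.8, -0.0, 76.0]
ft_force: [0.3, 0.2, -3.9]
finger_gap: 50.8
grip_force: 63.3
```

>>> servo_tool(plan=[[[0.005,0.03,0,0,0.04],[0.005,0.03,0,0,0.04],[0.005,0.03,0,0,0.04],[0.005,0.03,0,0,0.04],[0.005,0.025,0,0,0.04],[0.004,0.02,0,0,0.04],[0.002,0.01,0,0,0.04],[0,0,0,0,0.04],[0,0,0,0,0.04],[0,0,0,0,0.04]]])

```text
time: 11.35
tool_pos: [568.4, 38.5, 400.5]
tcp_rot: [-180.0, 0.0, 75.9]
ft_force: [-0.5, 0.5, -4.2]
finger_gap: 50.7
grip_force: 63.3
```

```bash
python3 - <<'E'
from h import *
t=sense();p=t['tool_pos'];print(p,t['tcp_rot'],t['finger_gap'],t['grip_force'])
o=[]
for n in('scene','side'):
    s=snap(n,n+'1'); f=s['frame'].copy()
    for z in(p[2]-177,):
        a=proj(s,(p[0],p[1],z)); b=proj(s,(567.9,38.5,125)); print(n,a,b)
    x,y=b.astype(int); x0,y0=max(x-60,0),max(y-110,0)
    o.append(cv2.resize(f[y0:y0+180,x0:x0+130],(390,540),interpolation=cv2.INTER_CUBIC)); print(x0,y0)
cv2.imwrite('pics/c1.png',np.clip(np.hstack(o)*1.6,0,255).astype(np.uint8))
E
```

```text
[568.37646454  38.47498771 400.5173498 ] [-1.79968588e+02  3.08192780e-02  7.59413166e+01] 50.74893911406107 63.346584141254425
scene [282.5 171.4] [282.7 195. ]
222 85
side [271.3 164.8] [272.1 197.4]
212 87
```

View pics/c1.png

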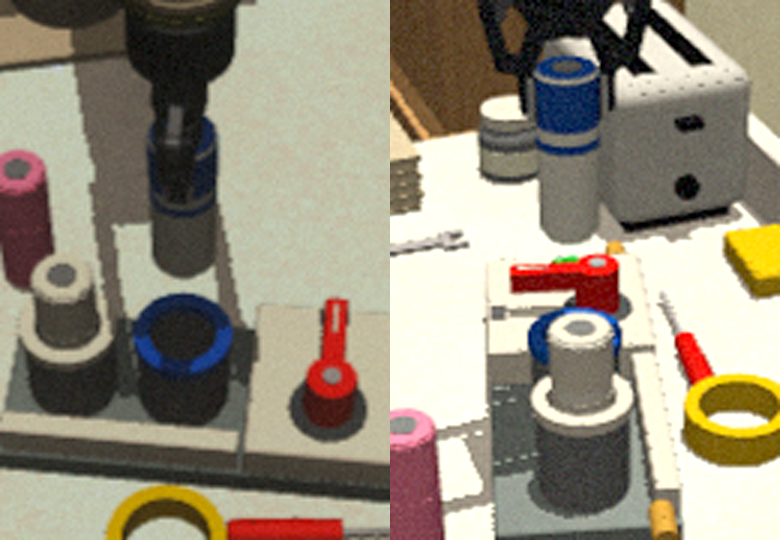

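The cartridge hangs upright and centred over the blue well: in the scene crop the foot is at (184,262) and the rim centre at x=183. The lever is still off. I lower it.

>>> servo_tool(plan=[[[0,0,-0.015,0,0.04],[0,0,-0.025,0,0.04],[0,0,-0.025,0,0.04],[0,0,-0.018,0,0.04],[0,0,-0.01,0,0.04],[0,0,-0.005,0,0.04],[0,0,-0.005,0,0.04],[0,0,-0.005,0,0.04]]])

```text
time: 12.25
tool_pos: [569.1, 39.3, 293.7]
tcp_rot: [179.9, -0.0, 76.0]
ft_force: [-0.2, 0.2, -3.2]
finger_gap: 50.7
grip_force: 63.3
```

>>> servo_tool(plan=[[[0,0,-0.004,0,0.04],[0,0,-0.003,0,0.04],[0,0,0,0,0.04]]])

```text
time: 12.55
tool_pos: [568.5, 39.4, 285.6]
tcp_rot: [-180.0, 0.0, 76.0]
ft_force: [-0.0, -0.7, -3.1]
finger_gap: 50.7
grip_force: 63.3
```

It has entered freely, so I continue down.

>>> servo_tool(plan=[[[0,-0.0005,-0.008,0,0.04],[0,0,-0.01,0,0.04],[0,0,-0.01,0,0.04],[0,0,-0.01,0,0.04],[0,0,-0.01,0,0.04],[0,0,-0.008,0,0.04],[0,0,-0.005,0,0.04],[0,0,0,0,0.04]]])

```text
time: 13.35
tool_pos: [568.4, 38.8, 223.9]
tcp_rot: [-179.9, 0.0, 76.0]
ft_force: [1.1, -2.2, -4.8]
finger_gap: 50.6
grip_force: 63.3
```

>>> servo_tool(plan=[[[0,0,-0.003,0,0.04],[0,0,-0.003,0,0.04],[0,0,-0.002,0,0.04],[0,0,0,0,0.04]]])

```text
time: 13.75
tool_pos: [568.7, 39.0, 217.5]
tcp_rot: [180.0, -0.0, 76.0]
ft_force: [-1.0, -0.9, 1.2]
finger_gap: 50.5
grip_force: 63.9
```

>>> servo_tool(plan=[[[0,0,-0.002,0,0.04],[0,0,-0.002,0,0.04],[0,0,0,0,0.04],[0,0,0,0,0.04]]])

```text
time: 14.15
tool_pos: [569.1, 39.2, 217.4]
tcp_rot: [179.9, -0.0, 76.0]
ft_force: [-14.0, -0.3, 27.2]
finger_gap: 50.7
grip_force: 67.2
```

It is seated: 27 N of floor reaction at the expected height. I release and rise.

>>> servo_tool(plan=[[[0,0,0.003,0,0.075],[0,0,0,0,0.08],[0,0,0,0,0.08],[0,0,0,0,0.08],[0,0,0.01,0,0.08],[0,0,0.02,0,0.08],[0,0,0.025,0,0.08],[0,0,0.025,0,0.08],[0,0,0.02,0,0.08],[0,0,0,0,0.08]]])

```text
time: 15.15
tool_pos: [570.1, 38.9, 320.4]
tcp_rot: [179.6, -0.1, 76.0]
ft_force: [0.4, -1.0, 0.6]
finger_gap: 80.0
grip_force: 0.0
```

>>> servo_tool(plan=[[[0,0.013,0.01,8.1,0.06],[0,0.013,0,8.1,0.06],[0,0.013,0,8.1,0.06],[0,0.013,0,8.1,0.06],[0,0.013,0,8.1,0.06],[0,0.013,0,8.1,0.06],[0,0.013,0,8.1,0.06],[0,0.013,0,8.1,0.06],[0,0.013,0,8.1,0.06],[0.003,0.013,0,8.1,0.06]]])

```text
time: 16.15
tool_pos: [571.2, 169.4, 324.8]
tcp_rot: [-180.0, -0.1, 157.3]
ft_force: [-0.1, -0.6, -0.5]
finger_gap: 59.7
grip_force: 0.0
```

>>> servo_tool(plan=[[[0,0,0,8.1,0.06],[0,0,0,0,0.06],[0,0,0,0,0.06]]])

```text
time: 16.45
tool_pos: [571.4, 168.8, 325.1]
tcp_rot: [-180.0, -0.1, 164.9]
ft_force: [-0.1, 0.7, 0.1]
finger_gap: 59.7
grip_force: 0.0
```

```bash
python3 - <<'E'
from h import *
t=sense();print(t['tool_pos'],t['tcp_rot'])
a=snap('side','side2');b=snap('wrist','w3')
for s in(a,b):print(proj(s,(567.9,38.5,190)),proj(s,(631,154.5,120)),proj(s,(631+80*np.cos(2.88),154.5+80*np.sin(2.88),119)))
A=cv2.resize(a['frame'][90:270,190:340],(450,540),interpolation=cv2.INTER_CUBIC);B=cv2.resize(b['frame'],(350,262))
o=np.zeros((540,800,3),np.uint8);o[:,:450]=A;o[:262,450:]=B
cv2.imwrite('pics/c2.png',np.clip(o*1.6,0,255).astype(np.uint8))
E
```

```text
[571.37068011 168.79820614 325.1207333 ] [-1.79965977e+02 -5.65907762e-02  1.64855223e+02]
[271.5 176.2] [280.  174.9] [252.4 176.6]
[ 74.9 271.8] [276.8 264.1] [276.7 170.9]
```

View pics/c2.png

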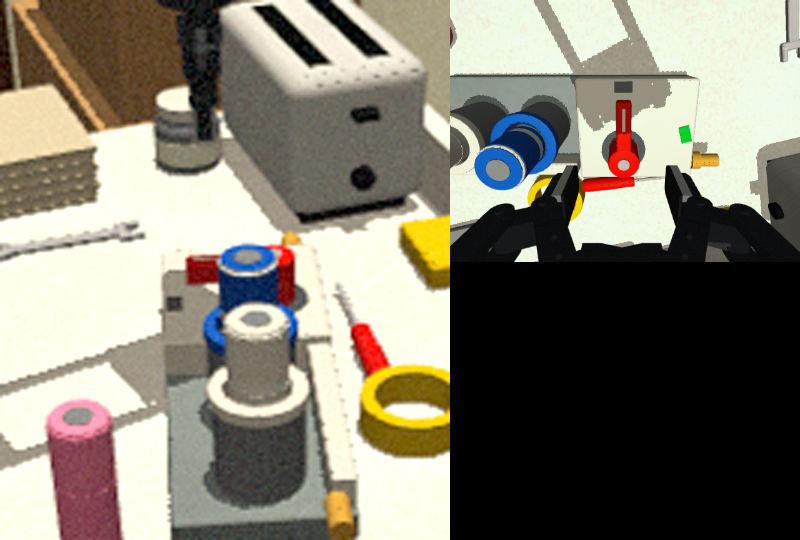

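The cartridge top is at side-view pixel (272.7,176), against (271.5,176.2) expected for fully home. The lever is still at off. I lower onto the lever and grip it.

>>> servo_tool(plan=[[[0,0.001,-0.02,0,0.06],[0,0,-0.025,0,0.06],[0,0,-0.025,0,0.06],[0,0,-0.025,0,0.06],[0,0,-0.025,0,0.06],[0,0,-0.02,0,0.06],[0,0,-0.015,0,0.06],[0,0,-0.006,0,0.05],[0,0,0,0,0.01],[0,0,0,0,0.01]]], force=30)

```text
time: 17.55
tool_pos: [572.2, 170.0, 166.0]
tcp_rot: [180.0, 0.1, 165.1]
ft_force: [0.5, -0.5, 0.5]
finger_gap: 22.1
grip_force: 0.0
```

>>> servo_tool(plan=[[[0,0,0,0,0.01],[0,0,0,0,0.01],[0,0,0,0,0.01]]])

```text
time: 17.85
tool_pos: [572.4, 170.5, 166.2]
tcp_rot: [179.9, 0.1, 165.1]
ft_force: [1.2, 5.0, 2.1]
finger_gap: 19.1
grip_force: 33.6
```

>>> servo_tool(plan=[[[0.0025,0.0077,0,-7.5,0.01],[0.0035,0.0073,0,-7.5,0.01],[0.0044,0.0068,0,-7.5,0.01],[0.0053,0.0061,0,-7.5,0.01],[0.0061,0.0054,0,-7.5,0.01],[0.0067,0.0046,0,-7.5,0.01],[0.0072,0.0037,0,-7.5,0.01],[0.0077,0.0027,0,-7.5,0.01],[0.0079,0.0017,0,-7.5,0.01],[0.0081,0.0006,0,-7.5,0.01]]])

```text
time: 18.85
tool_pos: [631.5, 216.0, 166.2]
tcp_rot: [180.0, 0.1, 89.8]
ft_force: [-15.8, -2.7, 9.1]
finger_gap: 19.7
grip_force: 34.5
```

>>> servo_tool(plan=[[[0.002,0,0,0,0.01],[0,0,0,0,0.01],[0,0,0,0,0.01]]])

```text
time: 19.15
tool_pos: [631.7, 216.0, 166.1]
tcp_rot: [-179.8, 0.1, 90.1]
ft_force: [-13.8, -2.1, 12.1]
finger_gap: 19.3
grip_force: 35.2
```

It is against the on stop. I release, rise and check.

>>> servo_tool(plan=[[[0,0,0,0,0.05],[0,0,0,0,0.06],[0,0,0,0,0.06],[0,0,0.02,0,0.06],[0,0,0.03,0,0.06],[0,0,0.03,0,0.06],[0,0,0.04,0,0.06],[0,0,0.04,0,0.06],[0,0,0.02,0,0.06],[0,0,0,0,0.06]]])

```text
time: 20.15
tool_pos: [634.5, 216.8, 350.3]
tcp_rot: [179.5, -0.1, 90.1]
ft_force: [0.7, 0.6, 0.5]
finger_gap: 60.1
grip_force: 0.0
```

>>> servo_tool(plan=[[[0,0,0,0,0.06],[0,0,0,0,0.06]]])

```text
time: 20.35
tool_pos: [632.5, 216.3, 342.5]
tcp_rot: [-179.8, 0.1, 90.1]
ft_force: [0.3, 0.2, -0.7]
finger_gap: 59.9
grip_force: 0.0
```

```bash
python3 - <<'E'
from h import *
t=sense();print(t['tool_pos'],t['ft_force'])
a=snap('scene','s4');b=snap('wrist','w4')
for s in(a,b):print(proj(s,(567.9,38.5,190)),proj(s,(631,154.5,120)),proj(s,(630,239,119)))
o=np.zeros((540,800,3),np.uint8);o[:315,:420]=cv2.resize(a['frame'],(420,315));o[:285,420:]=cv2.resize(b['frame'],(380,285))
o[315:,:420]=cv2.resize(a['frame'][150:240,220:388],(420,225))
cv2.imwrite('pics/c3.png',np.clip(o*1.6,0,255).astype(np.uint8))
E
```

```text
[632.45420328 216.29416535 342.4567747 ] [ 0.32755417  0.23708208 -0.72363132]
[282.5 179.7] [331.8 210.1] [364.2 205.7]
[194.9 423.9] [273.6 255.5] [272.5 161.4]
```

View pics/c3.png

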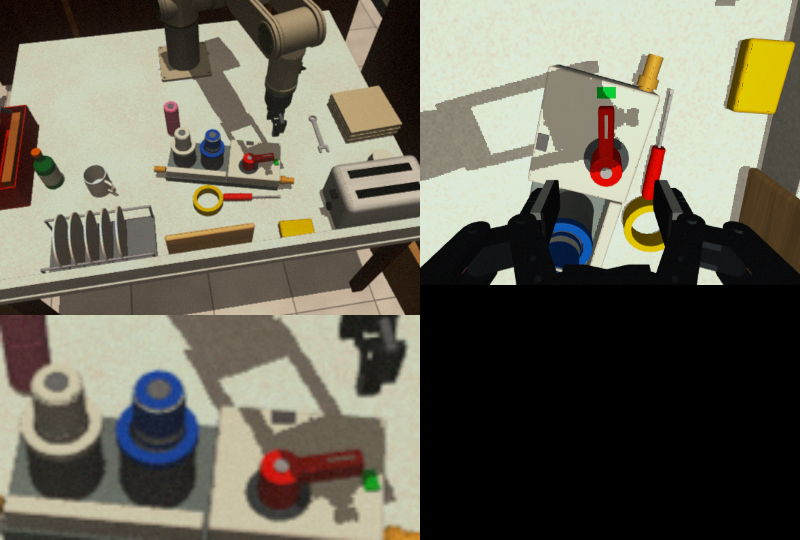

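The lever points at the green mark again (hub at (272.6,255), end at (274,159), as in the starting pose). Both cartridges stand equally high, the bystanders are where they were, and the robot touches nothing.

```bash
python3 -c "
from h import *
print(r.hand_in())"
```

```text
the job is handed in; nothing more can be done
None
```

I turned the lever off, put the blue-capped cartridge fully home in the blue well and let go, turned the lever back to on, and handed the job in at about 20 s; no verdict came back.

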